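# Tip the tea carton down and shut the chest

## Task

The tea chest on the kitchen table cannot be shut because the orange carton is standing up in it. Without gripping or lifting anything, push the carton over so that it lies flat on its broad side inside the chest, then push the lid over and press it fully shut, without slamming it. Leave the mug, the can and the jar where they stand.

Things in the scene. Friction and masses are not known exactly. Their poses are not given: they have to be found in the camera images.
- chest: Blue open-topped tea chest, fixed to the table, 230 mm (x) by 160 mm (y) by 70 mm high, walls and floor 6 mm thick. Origin: centre of its underside; z up. Its +x side carries the lid's hinge; the carton stands in the half towards its -x side.
- lid (a joint): Angle of the wooden lid about the hinge on the chest's +x rim: 0 = shut and level, 1.57 = upright, more = leaning back away from the chest (stop at 2.0). Starts open at 1.6 to 1.85. A stiff friction hinge (0.35 N m, about 2 N at the free edge) leaves the lid wherever it is let go, so it must be pushed all the way down.
- chest_hinge (a point): Middle of the lid's hinge line, on the top of the chest's +x rim (115 mm in +x from the chest's origin, 70 mm up); the hinge line runs along the chest's y axis.
- lid_edge (a point): Middle of the lid's free edge. The lid is a flat board without a handle, 230 mm from hinge line to free edge, 160 mm wide, 8 mm thick, 0.15 kg. Shut, its top is 78 mm above the table; upright, its free edge is 300 mm above the table.
- carton: Loose orange tea carton, 45 mm thick (x) by 70 mm wide (y) by 120 mm tall (z), 0.1 to 0.21 kg, white label with a green dot on its -x broad face. Origin: centre of its underside. Starts upright on the chest's floor, its label facing the chest's -x side within 0.2 rad, 3 to 30 mm from the wall there; its top is 126 mm above the table, 56 mm above the rim.
- carton_mid (a point): Centre of the carton's body, 60 mm above its underside. Pushed at its upper part towards the chest's +x, the carton topples once tilted past about 0.36 rad and falls flat into the chest, where there is room for it.
- mug: White mug, rim radius 38 mm, 90 mm high, handle at its +y. Origin: centre of its underside. Stands beside the chest; leave alone.
- can: Tin can with a red label, radius 35 mm, 100 mm high. Origin: centre of its underside. Stands beside the chest; leave alone.
- jar: Amber spice jar with green cap, radius 25 mm, 90 mm high. Origin: centre of its underside. Stands beside the chest; leave alone.
Things that resemble listed ones, but are neither listed nor needed, are in the scene too. What is shaped like the carton but blue, pink or turquoise is not meant.

How it is judged (in metres and radians):
On the way, in this order (a step that is already met when the one before it is completed fails the run):
1. the carton lies flat and still inside the chest (angle between carton's own z axis and vertical between 1.42 and 1.72 rad and z of carton_mid in the frame of chest below 0.038 m and x of carton_mid in the frame of chest between -0.1 and 0.1 m and y of carton_mid in the frame of chest between -0.07 and 0.07 m and angular speed of carton below 0.3 rad/s), for 0.2 s.
2. the lid is shut (value of joint lid below 0.05 rad), for 0.2 s.
At the end, for the whole second after the job is handed in: The carton lies flat (its long axis within about 0.15 rad of level, centre less than 38 mm above the table) inside the chest, at rest, and the lid is shut to within 0.05 rad (angle between carton's own z axis and vertical between 1.42 and 1.72 rad and z of carton_mid in the frame of chest below 0.038 m and x of carton_mid in the frame of chest between -0.1 and 0.1 m and y of carton_mid in the frame of chest between -0.07 and 0.07 m and value of joint lid below 0.05 rad and linear speed of carton below 0.02 m/s); the robot touches nothing.
It fails at once if the carton was lifted (centre more than 95 mm above the table, some 25 mm above what tipping needs) (z of carton_mid in the frame of chest above 0.095 m).
It fails at once if the carton left the chest (not (x of carton_mid in the frame of chest between -0.1 and 0.1 m and y of carton_mid in the frame of chest between -0.07 and 0.07 m)).
It fails at once if the lid was slammed (closing faster than 2.5 rad/s) (velocity of joint lid below -2.5 rad/s).
It fails at once if the mug, the can or the jar was pushed (more than 20 mm) or tipped (distance of any of mug, can, jar from where it was at the start of the episode above 0.02 m or angle between any of mug, can, jar's own z axis and vertical above 0.3 rad).
It also fails if it takes over 59 s, if anything falls off the work surface, if the arm or the gripper's body presses on something with over 40 N, if the wrist force passes 120 N, or if a joint passes its speed limit or range.

## Robot

A 7-joint arm with a two-finger parallel gripper is mounted at the origin on the work surface. World frame = base frame: x ahead of the robot, y to its left, z up, the work surface at z = 0. Lengths are in mm, angles in degrees, forces in N, time in s.
With the tool pointing down it reaches from about 400 to 850 mm from the base axis. Payload 10.4 kg.
Tool frame: the origin (TCP) lies midway between the tips of the shut fingers; the grasp point (between the pads) lies 19 mm behind it (manip.hold_point_z is the distance from the TCP to the grasp point, in mm); z points along the fingers, y is the line along which they close (so a half turn about z gives the same grasp; the last joint's range is limited). The gripper opens to 85 mm and grips with 20 to 120 N. Pads are 22 mm wide; open, the fingers measure 114 mm over their backs; the gripper's body (76 mm by 85 mm) begins 54 mm behind the grasp point. The pads swing forward as they close: fully open they stand 13 mm farther back than shut.
Start: joints at [-72.8, 19.034, -3.707, 83.658, 1.238, 77.344, -5.071], TCP at [198.252, 592.746, 231.338] pointing down, gripper open.
Joint ranges: [-148.97, 148.97], [-28.65, 121.19], [-84.17, 76.75], [9.2, 138.47], [-72.65, 252.65], [3.7, 117.97], [-149.18, 149.18]. Speed limits (degrees/s): [127.2, 127.2, 159.86, 159.86, 180, 180, 180].

## Interface

Orientations are given as a 3x3 rotation matrix whose columns are the frame's x, y, z axes.
In Python, from cell import manip, jaws, get_state, cams, order gives the robot as it stands. Calls block until the motion is done:
- manip.reach(position, orientation): joint-space move of the TCP to a pose.
- manip.move_l(position, feed=150, ori=None): straight line of the TCP; ori=None keeps the orientation; feed is the mean speed in mm/s.
- manip.goto_joints(angles): joint-space move.
- jaws.open_jaws() and jaws.gripper_close(f_grip=None): open the fingers fully, or close them until they stop; f_grip is the grip in N (None keeps the last).
- manip.dwell(seconds).
- manip.inverse_kinematics(position, orientation): joint angles nearest the present ones, or None.
- get_state(): the state.
- cams.read_camera(name): name is "scene" or "top"; returns a dict with "pixels" (480x640x3 uint8, red, green, blue), "mtx" (3x3 intrinsics, pixels), "R" (3x3) and "t" (3): a world point X has camera coordinates R X + t. Camera axes: x right, y down, z forward; pixel columns grow to the right and rows downward; lengths in mm; the calibration is good to about 2 mm. A picture is of the moment at which its call begins. There is no depth.
A pose or a line that the arm cannot do raises manip.MotionError and nothing moves.
- order.close_job(): hands the job in; it is judged then, once.
The state is a dict: "t": time; "joints": joint angles; "joint_velocities": joint speeds; "effort": joint torques, N m; "ee_pos": TCP position; "tool_rot": TCP orientation; "wrist_force": force on the tool from outside, world axes, zero at the start; "ft_torque": the same for the moment, N m; "opening": finger opening in mm; "grasp_force": force on a finger pad.
Only numpy, scipy, OpenCV 4.12 (cv2) and the standard library are available. Lean on these libraries where they do the work, as an engineer would, in place of code of your own. Each camera call takes 0.05 s, during which the arm holds its last target. There are 200 camera calls.

## Working session

There is one attempt and no reset: what is moved stays moved. The work goes in short steps, each a Python script; the robot and the scene stay as the last script left them, time stands still between calls to the robot, and variables do not carry over. Pictures are saved under pics/ and viewed, at most 10 in all, crops included, and the job is handed in when it is done.

```bash
ls; mkdir -p pics
python3 - <<'E'
from cell import *
import cv2,pickle
d={}
for n in("scene","top"):
    c=cams.read_camera(n);d[n]=c;cv2.imwrite(f"pics/{n}0.png",c["pixels"][:,:,::-1]);print(n,c["mtx"],c["R"],c["t"])
pickle.dump(d,open("c0.pkl","wb"));print(get_state())
E
```

```text
pics
scene [[606.14817675   0.         319.43496234]
 [  0.         606.14817675 246.77089428]
 [  0.           0.           1.        ]] [[ 0.74147232  0.67091658  0.00947336]
 [ 0.50375177 -0.54729064 -0.66836151]
 [-0.44323014  0.50034378 -0.74377627]] [-403.48341672 -274.59339341 1394.68909776]
top [[558.50197939   0.         319.11277229]
 [  0.         558.50197939 239.73548238]
 [  0.           0.           1.        ]] [[-0.15982137 -0.98713266 -0.00512168]
 [-0.96704683  0.15760682 -0.19995128]
 [ 0.19818565 -0.02700359 -0.97979246]] [  43.75769663  599.2303868  1038.57660615]
{'t': 0.1, 'joints': array([-72.80132496,  19.06674554,  -3.70626633,  83.69992124,
         1.23969566,  77.34124851,  -5.06904074]), 'joint_velocities': array([-0.00970954,  0.00395669,  0.04130099, -0.13487931, -0.02896574,
       -0.03119004, -0.05976708]), 'effort': array([ 2.02559168e-03, -6.26738548e+01,  4.93775611e-02, -3.92427886e+01,
        1.62091322e-02,  6.85743667e-03,  4.43399779e-05]), 'ee_pos': array([198.17034041, 592.42164648, 230.62358357]), 'tool_rot': array([[-9.48372887e-01,  3.17157348e-01, -2.88072903e-04],
       [ 3.17157466e-01,  9.48372192e-01, -1.15182473e-03],
       [-9.21093461e-05, -1.18372381e-03, -9.99999295e-01]]), 'wrist_force': array([ 0.64157854,  1.19878943, -0.55308255]), 'ft_torque': array([-0.06893616,  0.01847225, -0.01394374]), 'grasp_force': 0.0, 'opening': 85.32616861998486}
```

View pics/scene0.png

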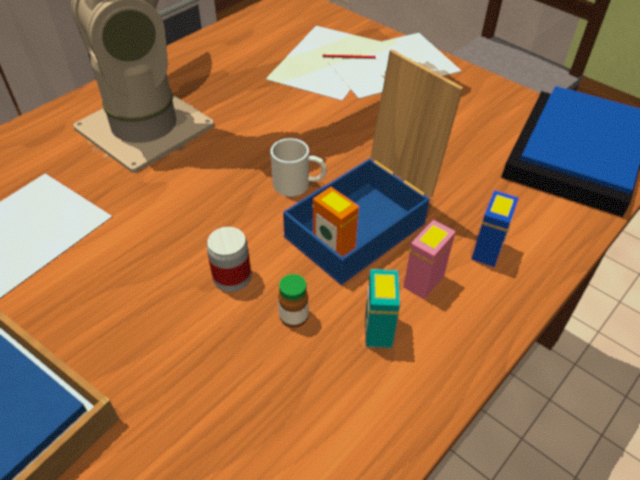

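View pics/top0.png

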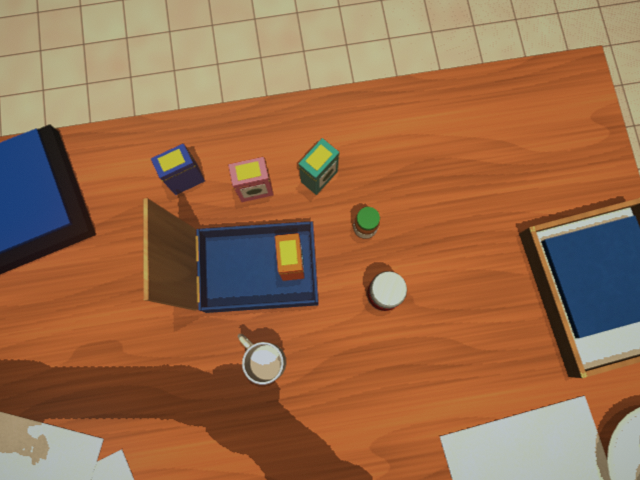

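The scene view shows a blue chest with the orange carton at (335,222). The decoys are the turquoise (382,308), pink (430,258) and blue (495,228) cartons. The top view has the chest around (258,266), the orange carton at (289,256), decoys at (319,165), (251,178) and (177,168), the lid at (170,250), the mug at (263,362), the can at (388,290) and the jar at (367,220). I choose the orange carton at (289,256), inside the chest.

```bash
cat > h.py <<'E'
import numpy as np,cv2,pickle
def ray(c,p):
    C=-c["R"].T@c["t"]; d=c["R"].T@np.linalg.inv(c["mtx"])@np.array([p[0],p[1],1.]); return C,d/np.linalg.norm(d)
def onz(c,p,z):
    C,d=ray(c,p); return C+d*(z-C[2])/d[2]
def tri(c1,p1,c2,p2):
    A=np.zeros((3,3));b=np.zeros(3)
    for c,p in((c1,p1),(c2,p2)):
        C,d=ray(c,p);P=np.eye(3)-np.outer(d,d);A+=P;b+=P@C
    return np.linalg.solve(A,b)
def proj(c,X):
    x=c["mtx"]@(c["R"]@np.array(X,float)+c["t"]);return x[:2]/x[2]
def blob(c,lo,hi,roi):
    x0,y0,x1,y1=roi;h=cv2.cvtColor(c["pixels"],cv2.COLOR_RGB2HSV)[y0:y1,x0:x1]
    m=cv2.inRange(h,lo,hi);cs,_=cv2.findContours(m,0,2,offset=(x0,y0));k=max(cs,key=cv2.contourArea)
    M=cv2.moments(k);return np.array([M["m10"],M["m01"]])/M["m00"],k
E
python3 - <<'E'
from h import *
d=pickle.load(open("c0.pkl","rb"));s,t=d["scene"],d["top"]
yt,kt=blob(t,(24,120,120),(34,255,255),(270,230,310,285));ys,ks=blob(s,(24,120,120),(34,255,255),(310,180,362,220))
print("yellow",yt,ys,cv2.contourArea(kt),cv2.contourArea(ks),tri(t,yt,s,ys).round(1),onz(t,yt,126).round(1))
q=cv2.boxPoints(cv2.minAreaRect(kt));print([onz(t,p,126).round(1)[:2] for p in q])
b,kb=blob(t,(100,60,20),(125,255,255),(190,210,325,320))
print("chest",cv2.contourArea(kb),cv2.boxPoints(cv2.minAreaRect(cv2.convexHull(kb))),cv2.approxPolyDP(cv2.convexHull(kb),4,True).reshape(-1,2).tolist())
b,kb=blob(s,(100,60,20),(125,255,255),(280,150,432,285));print(cv2.approxPolyDP(cv2.convexHull(kb),4,True).reshape(-1,2).tolist())
a=cv2.resize(t["pixels"][185:325,130:330],None,fx=4,fy=4,interpolation=2)
cv2.imwrite("pics/ct.png",a[:,:,::-1])
a=cv2.resize(s["pixels"][40:290,270:470],None,fx=3,fy=2.4,interpolation=2)
a=cv2.resize(s["pixels"][40:290,270:470],None,fx=2.4,fy=2.4,interpolation=2)
cv2.imwrite("pics/cs.png",a[:,:,::-1])
E
```

```text
yellow [288.03508772 252.0763395 ] [335.69390172 201.59798697] 351.5 281.5 [571.4   9.4 129.1] [571.6   9.1 126. ]
[array([595. ,  22.8]), array([593. ,  -7.2]), array([548.5,  -4.4]), array([550.5,  25.4])]
chest 9410.0 [[193.81868 228.68912]
 [312.06845 221.06009]
 [317.4239  304.06943]
 [199.1741  311.69846]] [[316, 303], [199, 309], [197, 229], [311, 222]]
[[370, 159], [428, 198], [424, 222], [341, 283], [285, 236], [284, 212]]
```

View pics/ct.png

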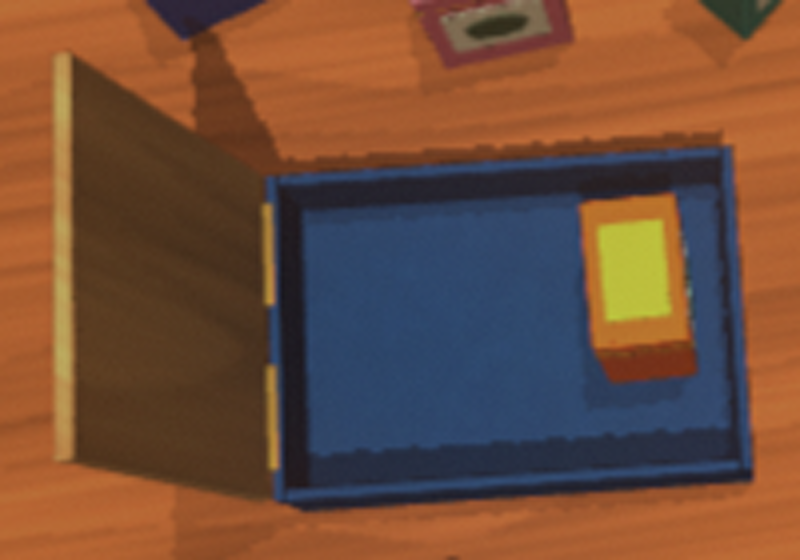

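View pics/cs.png

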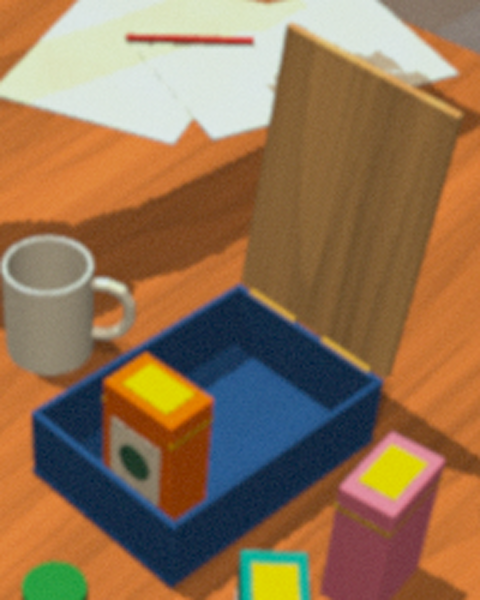

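The crops confirm the orange carton with its label facing the -x wall. In the top image its top spans about (275–304, 233–274). The rim's outer corners in that image are (197,229.5), (313,222), (317.5,302) and (200,308). The lid's free edge runs (146,198)–(146,300). Next I triangulate.

Run:
```python
from h import *
d=pickle.load(open("c0.pkl","rb"));s,t=d["scene"],d["top"]
T=dict(BL=(200,308),TL=(197,229.5),TR=(313,221.8),BR=(317.5,302));S=dict(BL=(370.8,159.6),TL=(429.2,198.3),TR=(342.1,257.9),BR=(284.6,211.3))
P={}
for k in T:
    P[k]=tri(t,T[k],s,S[k]);print(k,P[k].round(1),onz(t,T[k],70).round(1)[:2],onz(s,S[k],70).round(1)[:2])
L=[tri(t,(146.2,300),s,(390.8,51.3)),tri(t,(145.7,198.2),s,(462,88))];print("lid",[l.round(1) for l in L])
h=(P["BL"]+P["TL"])/2;f=(P["BR"]+P["TR"])/2
c=(h+f)/2;ax=(h-f)[:2]; print("centre",c.round(1),"len",np.linalg.norm(ax),"wid",np.linalg.norm(P["BL"]-P["TL"]),np.linalg.norm(P["BR"]-P["TR"]),"yaw",np.degrees(np.arctan2(ax[1],ax[0])))
e=(P["TL"]-P["BL"]+P["TR"]-P["BR"])[:2];print("yaw2",np.degrees(np.arctan2(e[1],e[0]))+90)
a=ax/np.linalg.norm(ax);m=(L[0]+L[1])/2-h;print("lid angle",np.degrees(np.arctan2(m[2],-(m[:2]@a))),np.linalg.norm(m))
for n,tc,sc,lo,hi,z,rt,rs in [("jar",0,0,(50,80,50),(80,255,255),90,(345,195,390,245),(270,265,315,305))]:
    print(n,tri(t,blob(t,lo,hi,rt)[0],s,blob(s,lo,hi,rs)[0]))
print("can",onz(t,(388,290),100),tri(t,(388,290),s,(228,243)),"mug",onz(t,(264,362),90),"mugh",onz(t,(243,333),60))
for p in((319,157),(248,171),(172,159)):print("decoy",onz(t,p,126).round())
```

```text
BL [503.6 194.2  70.7] [502.1 192.6] [504.3 196.9]
TL [656.1 181.2  71.3] [655.3 180.4] [656.2 183.9]
TR [634.  -45.2  75.1] [634.  -46.5] [632.2 -40.2]
BR [479.  -28.3  70.6] [477.4 -30.2] [480.1 -25.9]
lid [array([502.4, 226.9, 295.6]), array([660.1, 210.9, 299.3])]
centre [568.2  75.5  71.9] len 225.63857137422104 wid 153.09888887282986 155.95284047179345 yaw 84.06811054547114
yaw2 84.46191605375287
lid angle 97.83516066325684 228.59426486301612
jar [ 621.34816048 -151.94228759   85.01052992]
can [ 475.67715415 -163.06293309  100.        ] [ 477.55902118 -162.74588944   91.76593117] mug [382.95606624  84.22559414  90.        ] mugh [442.88747504 119.2508223   60.        ]
decoy [744. -77. 126.]
decoy [738.  61. 126.]
decoy [786. 201. 126.]
```

```bash
cat >> h.py <<'E'
O=np.array([568.2,75.5]);yaw=np.radians(84.2);A=np.array([np.cos(yaw),np.sin(yaw)]);B=np.array([-A[1],A[0]])
def W(x,y,z): return np.r_[O+x*A+y*B,z]
def Rd(s=1):  # tool down, y along s*chest y
    y=s*np.r_[B,0];z=np.array([0,0,-1.]);return np.c_[np.cross(y,z),y,z]
E
python3 - <<'E'
from h import *
from cell import *
for s in(1,-1):
  for p in [W(-150,-10,450),W(-150,-10,108),W(-150,-10,420),W(190,0,420),W(190,0,258),W(-75,0,78)]:
    q=manip.inverse_kinematics(p,Rd(s));print(s,p.round(),None if q is None else np.round(q))
p=get_state();print(manip.inverse_kinematics([198,592,420],p["tool_rot"]))
E
```

```text
1 [563. -75. 450.] None
1 [563. -75. 108.] [ 60.  45. -80.  98.  45.  77. 146.]
1 [563. -75. 420.] None
1 [587. 265. 420.] [-32.  21.   6.  59.  -2. 100. 147.]
1 [587. 265. 258.] [-31.  21.   4.  78.  -1.  81. 147.]
1 [561.   1.  78.] [ 49.  40. -71. 101.  40.  70. 141.]
-1 [563. -75. 450.] [-35.  13.  50.  70. -10. 101.   5.]
-1 [563. -75. 108.] [-35.  23.  46. 103. -18.  62.  12.]
-1 [563. -75. 420.] [-36.  12.  48.  74.  -9.  97.   5.]
-1 [587. 265. 420.] [-45.  22.  25.  60.  -9. 100. -28.]
-1 [587. 265. 258.] [-45.  21.  23.  79.  -8.  81. -28.]
-1 [561.   1.  78.] [-35.  22.  36. 105. -15.  58.   1.]
[-73.63595672  18.18189662  -2.95870629  62.55073321   0.93470509
  99.35682558  -4.78740611]
```

Run:
```python
from h import *
from cell import *
R=Rd(-1)
jaws.gripper_close(20)
manip.move_l([198,592,440],feed=250)
manip.reach(W(-150,-10,440),R)
manip.move_l(W(-150,-10,110),feed=250)
print(get_state()["t"],get_state()["ee_pos"],W(-150,-10,110))
for x in(-110,-95,-80,-65,-55,-45,-38):
    manip.move_l(W(x,-10,110),feed=60);g=get_state();print(x,g["t"],g["wrist_force"].round(1))
c=cams.read_camera("top");cv2.imwrite("pics/t1.png",cv2.resize(c["pixels"][150:350,130:400],None,fx=2.4,fy=2.4)[:,:,::-1])
c=cams.read_camera("scene");cv2.imwrite("pics/s1.png",cv2.resize(c["pixels"][40:290,240:470],None,fx=2.2,fy=2.2)[:,:,::-1])
```

```text
6.0 [563.74562591 -74.80509502 111.16358159] [562.99036251 -74.7426693  110.        ]
-110 6.8167 [ 0.1 -0.2  0.3]
-95 7.2167 [-0.8  0.1  0. ]
-80 7.6167 [-0.1 -0.4 -0.4]
-65 8.0167 [-0.1 -1.   0.8]
-55 8.3333 [ 0.4 -0.4  0.7]
-45 8.65 [-0.5 -0.4  0.1]
-38 8.9167 [ 0.4 -0.1 -1.2]
```

View pics/s1.png

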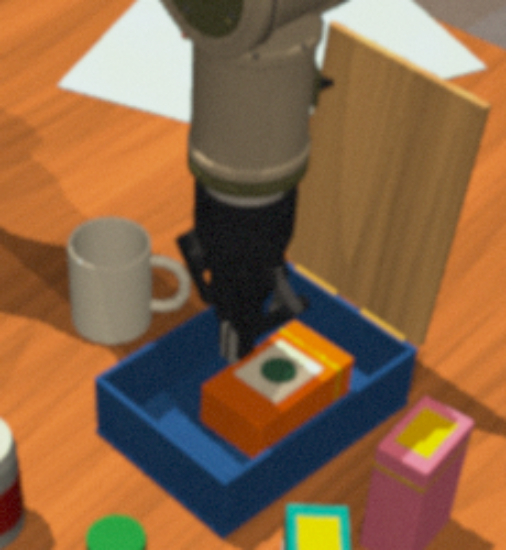

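The carton has fallen, label up at (278,370) in the crop, between the walls. I retract, check how flat it lies, and go behind the lid.

Run:
```python
from h import *
from cell import *
R=Rd(-1)
manip.move_l(W(-38,-10,420),feed=250)
s=cams.read_camera("scene")
manip.move_l(W(195,0,420),feed=250)
t=cams.read_camera("top");pickle.dump((s,t),open("c1.pkl","wb"))
cv2.imwrite("pics/t2.png",cv2.resize(t["pixels"][185:325,130:330],None,fx=3,fy=3)[:,:,::-1])
s=cams.read_camera("scene")
cv2.imwrite("pics/s2.png",cv2.resize(s["pixels"][140:290,270:440],None,fx=3,fy=3)[:,:,::-1])
# label height check: white label / green dot
for n,c,r in(("t",t,(195,220,320,310)),("s",s,(290,160,430,280))):
    p,k=blob(c,(5,150,120),(16,255,255),r);print(n,p,cv2.contourArea(k))
    try:
        p,k=blob(c,(40,40,20),(90,255,120),r);print(n,p,cv2.contourArea(k))
    except Exception as e:print(e)
print(get_state()["t"])
```

```text
t [248.75594472 264.00806936] 1941.5
t [246.54421769 263.42970522] 147.0
s [359.95789088 222.76003906] 1365.5
s [371.33333333 210.33333333] 0.5
11.6417
```

View pics/t2.png

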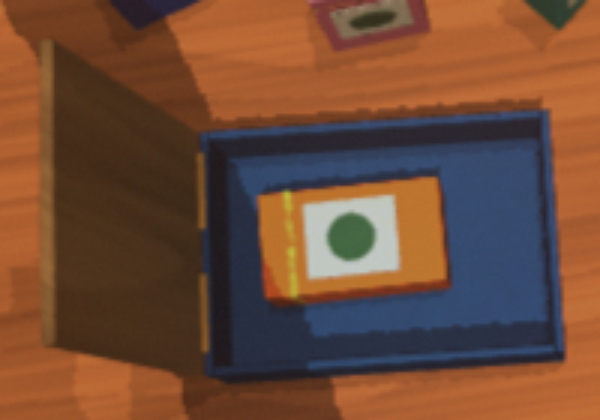

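View pics/s2.png

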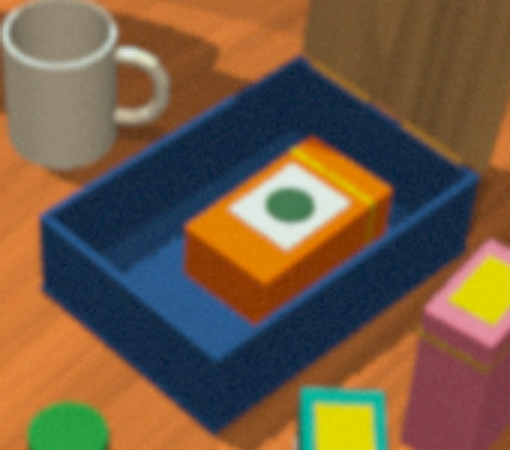

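The carton lies flat, label up, with its dot at top (246.7,264) and scene (367,208), clear of all walls. Next I check its height and then close the lid.

Run:
```python
from h import *
from cell import *
s,t=pickle.load(open("c1.pkl","rb"));X=tri(t,(246.6,263.6),s,(367,208));print("dot",X,(X[:2]-O)@A,(X[:2]-O)@B)
r=190
def P(th):
    th=np.radians(th);return W(115-r*np.cos(th)+8*np.sin(th),0,70+r*np.sin(th)+8*np.cos(th))
manip.move_l(W(195,0,256),feed=250)
for th in list(range(98,0,-7))+[0]:
    manip.move_l(P(th),feed=70 if th<98 else 60);g=get_state();print(th,round(g["t"],1),g["wrist_force"].round(1),g["ee_pos"].round(0))
p=P(0)
for dz in(-2,-4,-6):
    if get_state()["wrist_force"][2]>8:break
    manip.move_l(p+[0,0,dz],feed=20);manip.dwell(.2);g=get_state();print(dz,g["wrist_force"].round(1),g["ee_pos"].round(1))
manip.dwell(.3);manip.move_l(p+[0,0,250],feed=150);
c=cams.read_camera("scene");cv2.imwrite("pics/s3.png",c["pixels"][:,:,::-1]);print(get_state()["t"])
```

```text
dot [576.32609858  96.03876432  54.3076789 ] 21.254813841841656 -6.008927247646818
98 13.4 [ 0.9 -1.   4.6] [584. 224. 257.]
91 13.8 [0.3 0.5 0.4] [581. 201. 260.]
84 14.3 [-0.5  0.5  1. ] [579. 177. 260.]
77 14.8 [ 0.9 -0.6 -0.8] [576. 155. 257.]
70 15.3 [-0.4  0.5 -0.2] [574. 132. 251.]
63 15.8 [-0.   0.1  0.6] [572. 111. 243.]
56 16.3 [ 0.9 -0.4  0.3] [570.  90. 232.]
49 16.7 [0.4 0.1 0.4] [568.  71. 218.]
42 17.2 [ 0.1 -0.5 -0.4] [566.  54. 203.]
35 17.7 [-0.3 -0.2  0.9] [564.  39. 185.]
28 18.2 [0.7 0.1 0.5] [563.  26. 166.]
21 18.7 [-0.2 -0.2  0.1] [562.  16. 145.]
14 19.2 [ 0.3 -0.2 -0.1] [561.   8. 123.]
7 19.6 [-0.2  0.5  0.8] [561.   3. 101.]
0 20.1 [-2.7  2.   9.3] [561.   1.  78.]
22.2917
```

View pics/s3.png

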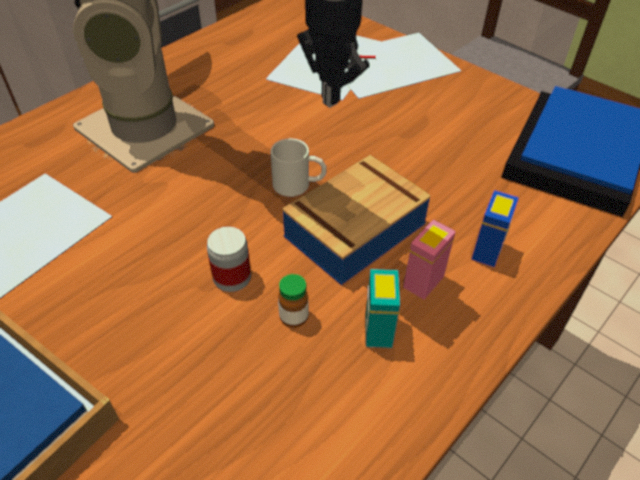

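The lid looks shut (scene 285–428, 158–283), the carton is enclosed and the other objects are undisturbed. I press once more for certainty and hand in.

Run:
```python
from h import *
from cell import *
p=W(-85,0,85);manip.move_l(p,feed=150)
for z in range(82,71,-1):
    manip.move_l(W(-85,0,z),feed=20);manip.dwell(.1);g=get_state();print(z,g["ee_pos"][2].round(1),g["wrist_force"].round(1))
    if g["wrist_force"][2]>15:break
manip.move_l(W(-85,0,300),feed=150);manip.dwell(.5)
print(get_state()["t"],order.close_job())
```

```text
82 82.1 [0.1 0.4 0.4]
81 81.0 [-0.3 -0.   0.3]
80 80.0 [ 0.8  0.4 -0.1]
79 79.0 [-0.3  0.2 -0.1]
78 78.1 [-1.   0.   2.7]
77 77.9 [-4.  -0.2 12.4]
76 77.7 [-9.   0.  23.7]
the job is handed in; nothing more can be done
28.7083 None
```

The carton lies flat in the chest with its label up, and the lid is pressed fully shut: a last press stopped hard at 78 mm, the shut height. The mug, can and jar look undisturbed in the final picture, and I handed the job in at about 29 s; no verdict came back.

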